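# Index the next sensor cell under the spring probe and test it

## Task

The pressure cell under the jig's spring probe has been tested; bring the next one under it by pushing the hand wheel round by its upright handle through exactly one turn, clockwise seen from above, so that the handle is back at the pointer. Then press the probe's mushroom button fully down, keep it down for about two seconds, and let it come up again. Work with the fingertips only and push gently: grasp and lift nothing, do not touch the carrier or the cells in it, and leave the loose parts on the bench where they are.

Things in the scene. Friction and masses are not known exactly. Their poses are not given: they have to be found in the camera images.
- index_jig: Fixed indexing jig, dark steel base plate 130 x 210 x 10 mm (x -57 to +73 mm, y +-105 mm). Origin on the bench under the jig; z up, y along the row of cells towards the hand wheel. Wheel axis at x -8, y +68 mm over a grey gear housing 54 mm high. A steel pointer stands in front of the wheel rim at x -63.5, y +68 mm, 77 mm high. Probe stand at the other end, probe axis x 0, y -55 mm.
- wheel (a joint): Hand wheel turning about a vertical axis: 0 at the start with the handle at the pointer, grows clockwise seen from above, one turn = 6.283; stops at -6.3 and 7.4. Stays where it is left (friction: about 1 to 3 N at the handle moves it; no coasting). Through a pinion and rack each turn moves the carrier 25 mm, one pocket, towards the jig's -y end.
- wheel_hub (a point): Centre of the wheel's hub, on its axis, at the hub's top, 82 mm above the bench. Aluminium wheel 100 mm across, rim 12 mm thick, rim top 79 mm above the bench, three spokes.
- wheel_handle: Black upright revolving handle on the wheel rim at the end of one spoke, 44 mm from the wheel's axis, 15 to 17 mm thick, 37 mm tall: from 81.5 mm (its origin, on its own axis) to 118.5 mm above the bench. It spins freely on its pin.
- handle_mid (a point): Middle of that handle, on its axis, 100 mm above the bench.
- probe (a joint): Travel of the spring probe's plunger with its button: 0 up (rest), 0.010 m fully down at its stop. Springs back; about 1 N to start, about 6 N fully down on a cell.
- probe_button (a point): Top centre of the black mushroom button, 36 mm across, 130 mm above the bench when up; pressed straight down by 10 mm. It sits over the grey overhanging arm of the stand (38 mm wide, top 96 mm above the bench).
- probe_pin: Brass sprung contact pin, 7 mm thick, under the plunger; origin at its tip, 51.5 mm above the bench at rest, 4.5 mm above the cell; it yields into the plunger once it stands on a cell.
- carrier: White plastic sliding carrier 40 x 80 x 14 mm with three pockets 25 mm apart in a row along the jig's y, and a steel rack at its wheel end. Origin: centre of its underside, under the middle pocket, 16 mm above the bench. Driven only by the wheel.
- cell_tested: Pressure sensor cell, grey, 19 x 21 x 27 mm, in the pocket at the carrier's -y end: at the start under the probe. Origin at the centre of its underside, 20 mm above the bench, z up.
- cell_next: Same kind of cell, in the middle pocket: the next one to test.
- cell_last: Same kind of cell, in the pocket nearest the wheel.
- sensor_bench_0: Loose sensor cell, 19 x 21 x 27 mm, standing on the bench right of the jig; bystander. Origin at the centre of its underside.
- sensor_bench_1: Loose sensor cell, 19 x 21 x 27 mm, standing on the bench right of the jig; bystander. Origin at the centre of its underside.
- sensor_bench_2: Loose sensor cell, 19 x 21 x 27 mm, standing on the bench right of the jig; bystander. Origin at the centre of its underside.
- test_plug: Loose black test plug 19 x 55 x 19 mm lying in front of the jig; bystander. Origin at the centre of its underside.
- hex_key: Loose hex key 27 x 88 x 5 mm lying in front of the jig; bystander. Origin at the centre of its underside.
- tweezers: Loose steel tweezers 14 x 131 x 11 mm lying behind the jig; bystander. Origin at the centre of their underside.

How it is judged:
By the outcome, as a careful person would: the job done as asked, in the order asked, and still so for the second after the job is handed in, with the robot touching nothing.
It also fails if it takes over 54 s, if anything falls off the work surface, if the arm or the gripper's body presses on something with over 40 N, if the wrist force passes 120 N, or if a joint passes its speed limit or range.

## Robot

A 6-joint arm with a two-finger parallel gripper is mounted at the origin on a cart in front of the work surface, level with it; the furniture and walls round the work are solid. World frame = base frame: x ahead of the robot, y to its left, z up, the work surface at z = 0. Lengths are in m, angles in degrees, forces in N, time in s.
With the tool pointing down it reaches from about 0.325 to 0.9 m from the base axis. Payload 6.1 kg.
Tool frame: the origin (TCP) lies on the mounting face of the last link; the fingertips stand 182 mm ahead of it and the grasp point (between the pads) lies 164 mm ahead of it; z points along the fingers, y is the direction in which the jaws open and shut (so a half turn about z gives the same grasp; the last joint's range is limited). The gripper opens to 87 mm and grips with 3 to 60 N. Pads are 19 mm wide; open, the fingers measure 117 mm over their backs; the gripper's body (75 mm by 190 mm) begins 51 mm behind the grasp point.
Start: joints at [62.332, 12.628, 87.462, -0, 79.91, -7.225], TCP at [0.218, 0.586, 0.405] pointing down, gripper open.
Joint ranges: [-170.65, 170.65], [-52.31, 119.04], [5.05, 147.46], [-71.25, 251.25], [11.57, 151.72], [-153.62, 153.62]. Speed limits (degrees/s): [147.25, 147.25, 172.46, 180, 180, 180].

## Interface

Orientations are given as a 3x3 rotation matrix whose columns are the frame's x, y, z axes.
In Python, from workcell import * gives the robot as it stands.
- The arm moves only by the tool step_arm, never from a script. Its argument "motion" is a list that holds one entry, the list of rows, each a list of 7 numbers: the shift along the tool's x, y, z as a fraction of full scale, then the turn, a rotation vector about the tool's x, y, z as a fraction of full scale, then the finger opening in mm, from 0 to 87. A call has 1 to 10 rows; each row is the pose to reach, as a shift and turn from the pose commanded when the call began, along the tool's axes at that moment, turning the shorter way round; what a row does not reach only later rows make up. Full scale, the value 1, is 0.25 m for a shift and 2 pi rad for a turn. A row lasts 1/10 s, in which the tool goes at most 50 mm and 8.59 degrees, less where a joint would pass 70% of its speed; a pose out of reach is approached as far as the arm can. A call with a number of a shift or a turn outside -1 to 1 is refused whole. A call with a gripper value outside its range is refused whole. The fingers move at their own pace and stop on an object; "newtons" is the grip in N (left out, the last holds). Time passes only in rows, so rows that repeat a pose let the fingers close. It gives the time, the measured TCP pose, the force and the opening at its end, in the units of the state.
- state(): the state, without advancing time (a new reading comes with each control period).
- get_image(name): name is "scene" or "side" or "wrist"; returns a dict with "color" (480x640x3 uint8, red, green, blue), "K" (3x3 intrinsics, pixels), "R" (3x3) and "t" (3): a world point X has camera coordinates R X + t. Camera axes: x right, y down, z forward; pixel columns grow to the right and rows downward; lengths in m; the calibration is good to about 2 mm. A picture is of the moment at which its call begins. There is no depth.
- close_job(): hands the job in, once; it reports no verdict.
Trained networks look in a picture, given as the dict that the camera call returned (one of the last four; its "shot" number tells which), for a name from the list of things; names that differ only in an ending like _2 or _b are one class to them, and where a whole thing is asked for, a point or a joint stands for the part that bears it (a point fixed in the world has none). Each returns a list of dicts, best first, with "conf" (0 to 1); they miss things now and then, are a little off and sometimes report something else, mostly with a low value. They report only what shows in the picture. A call takes as long as a camera call.
- spot_in(picture, label): "position" ([x, y, z] in m, in the coordinates of the camera as it stood for that picture, good to about 4 mm: the middle of the surface that is visible of it).
- trace(picture, label): "mask" (480x640 bool, what is visible of it).
- pinpoint(picture, label): "position" ([x, y, z] in m, in the coordinates of the camera as it stood for that picture, good to about 4 mm: a listed point, or the origin of a listed thing).
The state is a dict: "time": time; "joints": joint angles; "dq": joint speeds; "tau": joint torques, N m; "tool_pos": TCP position; "orientation": TCP orientation; "contact_force": force on the tool from outside, world axes, zero at the start; "moment": the same for the moment, N m; "opening": finger opening in m.
Only numpy, scipy, OpenCV 4.12 (cv2) and the standard library are available. Lean on these libraries where they do the work, as an engineer would, in place of code of your own. Each camera call takes 0.05 s, during which the arm holds its last target.

## Working session

There is one attempt and no reset: what is moved stays moved. The work goes in short steps, Python scripts to look and compute and a tool call to move; the robot and the scene stay as the last step left them, time stands still between calls to the robot, and variables do not carry over. Pictures are saved under pics/ and viewed, and the job is handed in when it is done.

Besides the shell and the picture viewer there is one more tool, called after ">>>" by a JSON object that holds its "op" and its "data". step_arm: Moves the arm, as the interface text tells. Its arguments: {"type":"object","properties":{"motion":{"type":"array"},"newtons":{"type":"number"}},"required":["motion"]}

```bash
mkdir -p pics; cat > h.py <<'E'
from workcell import *
import numpy as np, cv2
def shot(cam,name):
    p=get_image(cam); cv2.imwrite('pics/%s.png'%name,p['color'][:,:,::-1]); return p
def w(p,c): return p['R'].T@(np.array(c)-p['t'])
def pr(p,X):
    c=p['R']@np.array(X)+p['t']; u=p['K']@c; return u[:2]/u[2]
E
python3 - <<'E'
from h import *
np.set_printoptions(precision=4,suppress=True)
s=state();print(s)
for cam in ['scene','side','wrist']:
    p=shot(cam,cam+'0')
    print(cam, 'cam at',-p['R'].T@p['t'])
    for l in ['wheel_hub','handle_mid','probe_button','index_jig','wheel_handle','cell_last']:
        r=pinpoint(p,l)
        for d in r[:2]: print(l,d['conf'],w(p,d['position']))
print(state()['time'])
E
```

```text
{'time': 0.0, 'joints': array([62.3312, 12.676 , 87.526 , -0.    , 79.908 , -7.2232]), 'dq': array([ 0.0025, -0.0351, -0.0432, -0.0963, -0.1026,  0.0324]), 'tau': array([ -0.0008, -49.4628, -38.7367,   0.0697,   0.0573,  -0.0001]), 'tool_pos': array([0.2182, 0.5854, 0.4036]), 'orientation': array([[-0.937 ,  0.3493, -0.0009],
       [ 0.3493,  0.937 , -0.0017],
       [ 0.0002, -0.0019, -1.    ]]), 'contact_force': array([-0.7593, -0.6418, -0.3077]), 'moment': array([0.0135, 0.0206, 0.0078]), 'opening': 0.08702113768126789}
scene cam at [-0.1759 -0.3831  0.7295]
wheel_hub 0.87 [0.5272 0.167  0.0844]
handle_mid 0.55 [0.4867 0.1577 0.1033]
probe_button 0.76 [0.5581 0.0524 0.1289]
probe_button 0.2 [0.4835 0.1604 0.0854]
index_jig 0.57 [ 0.554   0.1046 -0.0039]
wheel_handle 0.65 [0.4847 0.1609 0.0817]
cell_last 0.58 [0.5506 0.0967 0.0253]
cell_last 0.39 [0.4888 0.1598 0.1025]
side cam at [0.8465 0.8012 0.4615]
wheel_hub 0.95 [0.5257 0.1647 0.0838]
handle_mid 0.57 [0.4852 0.159  0.0996]
probe_button 0.87 [0.5634 0.0498 0.1287]
index_jig 0.69 [0.5568 0.1043 0.0039]
wheel_handle 0.62 [0.4831 0.16   0.0808]
wheel_handle 0.58 [ 0.4489 -0.1558  0.0018]
cell_last 0.5 [0.5525 0.0987 0.0182]
cell_last 0.36 [0.5672 0.0511 0.0204]
wrist cam at [0.141  0.6152 0.3842]
1.05
```

View pics/scene0.png

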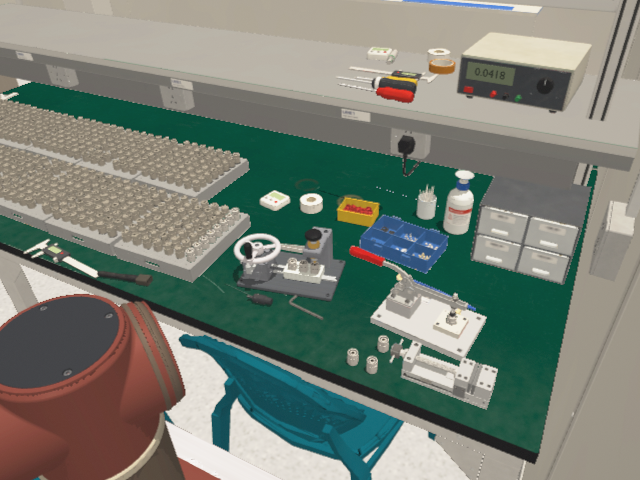

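View pics/side0.png

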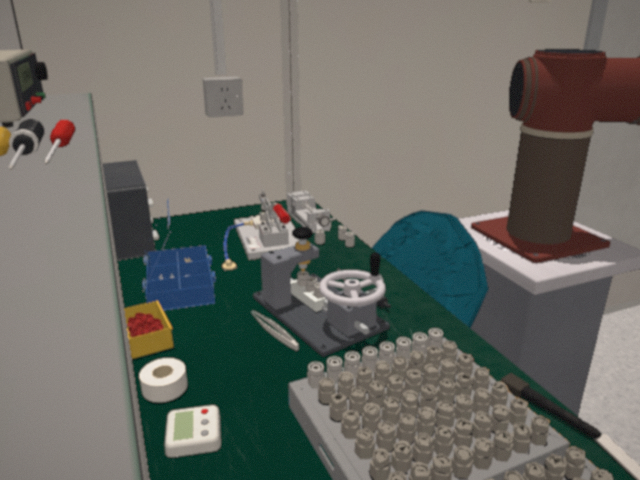

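The scene view shows the jig: the wheel is near (258,248), the handle near (243,262) and the button near (313,233). I'll fit the jig pose to these and check it by projection.

```bash
cat >> h.py <<'E'
def fit(loc,wor):
    loc=np.array(loc);wor=np.array(wor);a=loc-loc.mean(0);b=wor-wor.mean(0)
    th=np.arctan2((a[:,0]*b[:,1]-a[:,1]*b[:,0]).sum(),(a*b).sum())
    R=np.array([[np.cos(th),-np.sin(th)],[np.sin(th),np.cos(th)]])
    return th,R,wor.mean(0)-R@loc.mean(0)
E
python3 - <<'E'
from h import *
np.set_printoptions(precision=4,suppress=True)
loc={'wheel_hub':(-.008,.068,.082),'handle_mid':(-.052,.068,.1),'wheel_handle':(-.052,.068,.0815),'probe_button':(0,-.055,.13),'index_jig':(0,0,0)}
L=[];W=[];P={}
for cam in ['scene','side']:
    p=get_image(cam);P[cam]=p
    for l in loc:
        for d in pinpoint(p,l)[:1]:
            x=w(p,d['position']); 
            if abs(x[2]-loc[l][2])<.01: L.append(loc[l][:2]);W.append(x[:2])
th,R,t=fit(L,W);print(np.degrees(th),t)
for l,x in zip(L,W): print(l,(R@l+t-x)*1000)
np.savez('jig.npz',th=th,R=R,t=t)
for cam,(x0,y0) in {'scene':(200,200),'side':(230,210)}.items():
    p=P[cam];S=5;im=cv2.resize(p['color'][y0:y0+120,x0:x0+160,::-1],None,fx=S,fy=S,interpolation=cv2.INTER_CUBIC)
    def dot(q,col):
        X=np.r_[R@np.array(q[:2])+t,q[2]];u=(pr(p,X)-[x0,y0]+.5)*S;cv2.circle(im,tuple(int(v) for v in u),2,col,-1)
    for l in loc: dot(loc[l],(0,0,255))
    for a in np.arange(0,6.28,.15):
        dot((-.008+.05*np.cos(a),.068+.05*np.sin(a),.079),(255,0,0)); dot((.018*np.cos(a),-.055+.018*np.sin(a),.127),(255,255,0))
    for a in (-.057,.073):
        for b in (-.105,.105): dot((a,b,.01),(0,255,255))
    dot((-.0635,.068,.077),(0,255,0)); dot((-.052,.068,.1185),(0,255,0))
    cv2.imwrite('pics/fit_%s.png'%cam,im)
E
```

```text
11.371121687956366 [0.5514 0.103 ]
(-0.008, 0.068) [-0.6607  0.1941]
(-0.052, 0.068) [ 0.5114 -1.8566]
(-0.052, 0.068) [ 6.0441 -1.277 ]
(0, -0.055) [ 2.0034 -4.355 ]
(0, 0) [-0.8869 -0.7493]
(-0.008, 0.068) [-0.5172  4.7198]
(-0.052, 0.068) [-2.4728 -2.049 ]
(-0.052, 0.068) [0.9058 2.283 ]
(0, -0.055) [0.9584 0.9213]
(0, 0) [-5.8855  2.1688]
```

View pics/fit_scene.png

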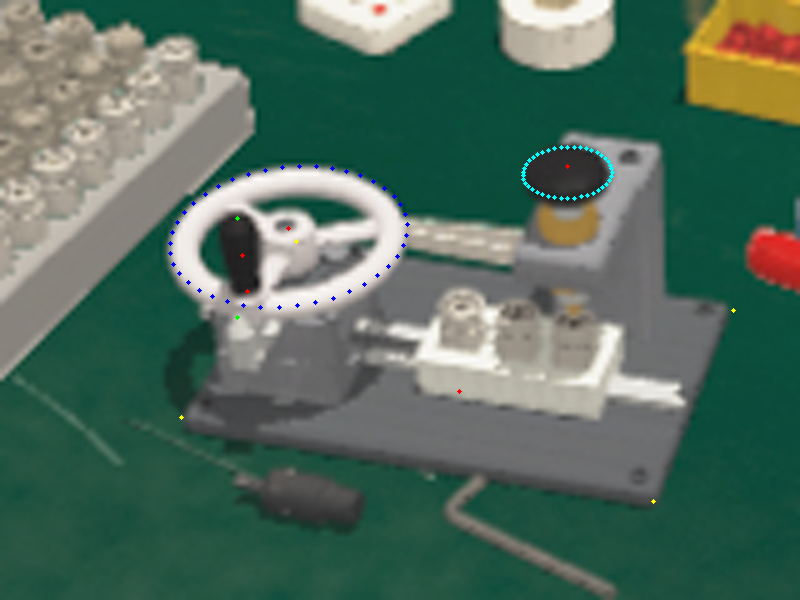

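View pics/fit_side.png

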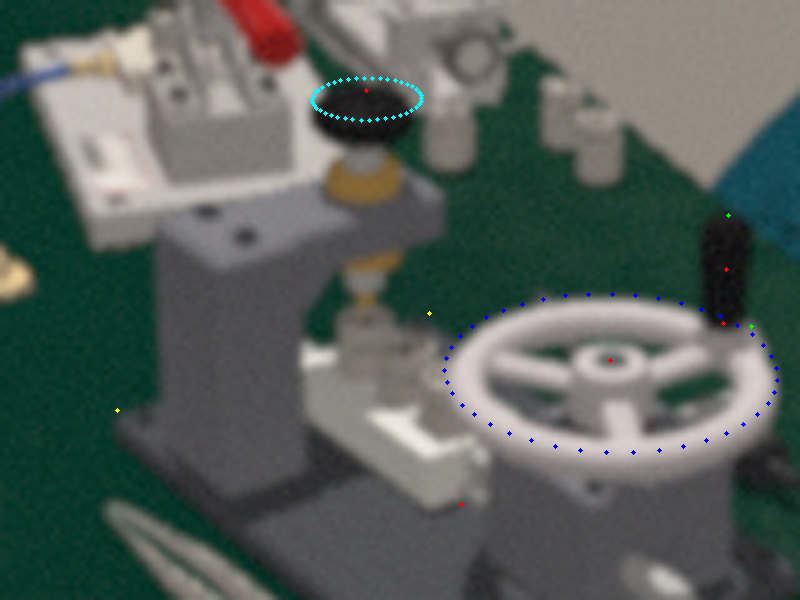

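```bash
cat > plan.py <<'E'
import numpy as np, json, sys
J=np.load('jig.npz');R,t,th=J['R'],J['t'],float(J['th'])
hub=R@np.array([-.008,.068])+t; btn=R@np.array([0,-.055])+t; H0=180+np.degrees(th)
def loadc(): return json.load(open('cmd.json'))
def savec(c): json.dump(c,open('cmd.json','w'))
def ax(psi):
    p=np.radians(psi);return np.array([[-np.sin(p),np.cos(p),0],[np.cos(p),np.sin(p),0],[0,0,-1.]])
def rows(targets,dp=3):
    """targets: list of (x,y,ztip,psi,opening); updates cmd.json, prints calls"""
    c=loadc();i=0
    while i<len(targets):
        A=ax(c[3]);out=[];cur=c
        for tg in targets[i:i+10]:
            x,y,z,psi,op=tg
            d=A@(np.array([x,y,z])-c[:3])/.25; rz=-(psi-c[3])/360
            d=np.round(d,dp);rz=round(rz,dp)
            assert max(abs(d))<=1, d
            p=np.array(c[:3])+A.T@d*.25; q=c[3]-rz*360
            assert np.linalg.norm(p-cur[:3])<.05 and abs(q-cur[3])<8.59,(p,cur,q)
            cur=[*map(float,p),float(q)]
            out.append([*map(float,d+0.),0,0,rz+0.,op])
        print(json.dumps([out]).replace('0.0,','0,'));c=cur;i+=10
    savec(c)
def lin(a,b,op,v=.04,w=7.5):
    a=np.array(a,float);b=np.array(b,float)
    n=int(np.ceil(max(np.linalg.norm(b[:3]-a[:3])/v,abs(b[3]-a[3])/w,1)))
    return [(*(a+(b-a)*k/n),op) for k in range(1,n+1)]
def orb(theta,lead=0,rad=.044,z=.092,psi0=None):
    a=np.radians(H0-theta-lead);return [*(hub+rad*np.array([np.cos(a),np.sin(a)])),z]
E
python3 - <<'E'
from plan import *
print(hub,btn,H0)
savec([.218,.586,.405-.182,69.555])
tx=orb(0)
L=lin(loadc(),[*tx[:2],.175,H0-90],40,v=.045)
# split so each call's shift <.25
rows(L[:5]);rows(L[5:10]);rows(L[10:])
E
```

```text
[0.530199   0.16804679] [0.56229304 0.0490385 ] 191.37112168795636
[[[-0.134, -0.102, 0.016, 0, 0, -0.007, 40], [-0.267, -0.204, 0.032, 0, 0, -0.015, 40], [-0.401, -0.306, 0.048, 0, 0, -0.022, 40], [-0.535, -0.408, 0.064, 0, 0, -0.029, 40], [-0.669, -0.51, 0.08, 0, 0, -0.037, 40]]]
[[[-0.106, -0.13, 0.016, 0, 0, -0.007, 40], [-0.213, -0.259, 0.032, 0, 0, -0.015, 40], [-0.32, -0.389, 0.048, 0, 0, -0.022, 40], [-0.426, -0.519, 0.064, 0, 0, -0.029, 40], [-0.533, -0.649, 0.08, 0, 0, -0.037, 40]]]
[[[-0.074, -0.151, 0.016, 0, 0, -0.007, 40], [-0.147, -0.303, 0.032, 0, 0, -0.014, 40]]]
```

>>> {"op": "step_arm", "data": {"motion": [[[-0.134,-0.102,0.016,0,0,-0.007,40],[-0.267,-0.204,0.032,0,0,-0.015,40],[-0.401,-0.306,0.048,0,0,-0.022,40],[-0.535,-0.408,0.064,0,0,-0.029,40],[-0.669,-0.51,0.08,0,0,-0.037,40]]]}}

```text
time: 2.15
tool_pos: [0.331, 0.4063, 0.3848]
orientation: [[-0.993, 0.122, 0.0], [0.122, 0.993, 0.0], [-0.0, 0.0, -1.0]]
contact_force: [1.0, 0.4, -0.0]
opening: 0.0551
```

>>> {"op": "step_arm", "data": {"motion": [[[-0.106,-0.13,0.016,0,0,-0.007,40],[-0.213,-0.259,0.032,0,0,-0.015,40],[-0.32,-0.389,0.048,0,0,-0.022,40],[-0.426,-0.519,0.064,0,0,-0.029,40],[-0.533,-0.649,0.08,0,0,-0.037,40]]]}}

```text
time: 2.65
tool_pos: [0.4432, 0.2287, 0.3649]
orientation: [[-0.994, -0.11, 0.001], [-0.11, 0.994, 0.0], [-0.001, 0.0, -1.0]]
contact_force: [-0.1, 0.9, -0.4]
opening: 0.0398
```

>>> {"op": "step_arm", "data": {"motion": [[[-0.074,-0.151,0.016,0,0,-0.007,40],[-0.147,-0.303,0.032,0,0,-0.014,40],[-0.147,-0.303,0.032,0,0,-0.014,40],[-0.147,-0.303,0.032,0,0,-0.014,40]]]}}

```text
time: 3.05
tool_pos: [0.4876, 0.1581, 0.3566]
orientation: [[-0.981, -0.192, -0.001], [-0.192, 0.981, 0.0], [0.0, 0.0, -1.0]]
contact_force: [-0.2, 0.9, 0.4]
opening: 0.0399
```

```bash
python3 - <<'E'
from h import *
from plan import loadc,orb,hub,H0
np.set_printoptions(precision=4,suppress=True)
s=state();print(s['time'],s['tool_pos'],loadc(),s['orientation'],s['contact_force'],s['joints'],s['opening'])
p=shot('wrist','wrist1')
for l in ['handle_mid','wheel_hub','wheel_handle','probe_button']:
    for d in pinpoint(p,l)[:1]: print(l,d['conf'],w(p,d['position']))
im=p['color'][:,:,::-1].copy()
for X,c in (([*hub,.082],(0,0,255)),([*orb(0)[:2],.1185],(0,255,0)),([*s['tool_pos'][:2],.1185],(255,0,0))):
    u=pr(p,X);print(u);cv2.circle(im,tuple(int(v) for v in u),3,c,-1)
cv2.imwrite('pics/wrist1b.png',im)
E
```

```text
3.05 [0.4876 0.1581 0.3566] [0.4869840121959682, 0.15924316930389587, 0.17500000000000004, 101.235] [[-0.9814 -0.192  -0.0005]
 [-0.192   0.9814  0.0003]
 [ 0.0004  0.0004 -1.    ]] [-0.2335  0.9052  0.3735] [  9.1348  -0.5236 106.9998   0.0227  73.5495 -91.9382] 0.039878608565179934
handle_mid 0.78 [0.4841 0.1608 0.0983]
wheel_hub 0.81 [0.5269 0.1686 0.0814]
wheel_handle 0.63 [0.4867 0.1534 0.0853]
[320.9239 295.929 ]
[320.8587 257.6387]
[318.6145 258.0726]
```

View pics/wrist1b.png

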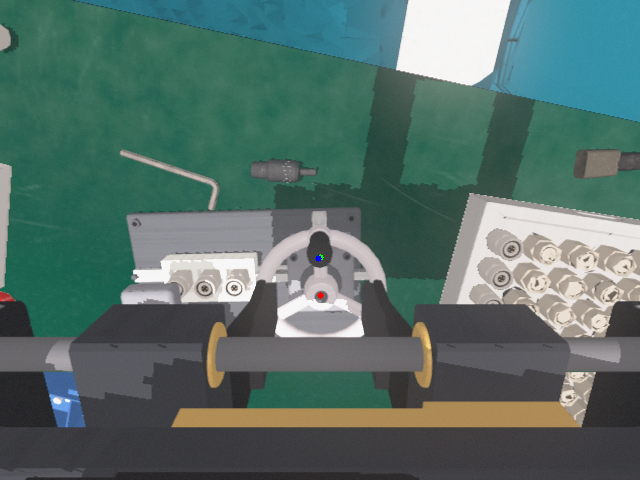

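```bash
python3 - <<'E'
from h import *
from plan import *
np.set_printoptions(precision=4,suppress=True)
p=shot('wrist','wrist2');print(-p['R'].T@p['t'],p['R'])
im=p['color'][:,:,::-1].copy();S=5;x0,y0=250,200
im=cv2.resize(im[y0:y0+120,x0:x0+160],None,fx=S,fy=S,interpolation=cv2.INTER_CUBIC)
def dot(X,c):
    u=(pr(p,X)-[x0,y0]+.5)*S;cv2.circle(im,tuple(int(v) for v in u),2,c,-1)
for a in np.arange(0,6.3,.2):
    e=np.array([np.cos(a),np.sin(a)])
    dot([*(np.array(orb(0)[:2])+.008*e),.1185],(0,255,0));dot([*(np.array(orb(0)[:2])+.008*e),.0815],(0,255,255))
    dot([*(hub+.05*e),.079],(255,0,0))
dot([*hub,.082],(0,0,255));dot([*(R@[-.0635,.068]+t),.077],(255,0,255))
cv2.imwrite('pics/wrist2b.png',im)
E
```

```text
[0.4058 0.1441 0.3363] [[-0.1955  0.9807 -0.0001]
 [ 0.9349  0.1864  0.302 ]
 [ 0.2962  0.059  -0.9533]]
```

View pics/wrist2b.png

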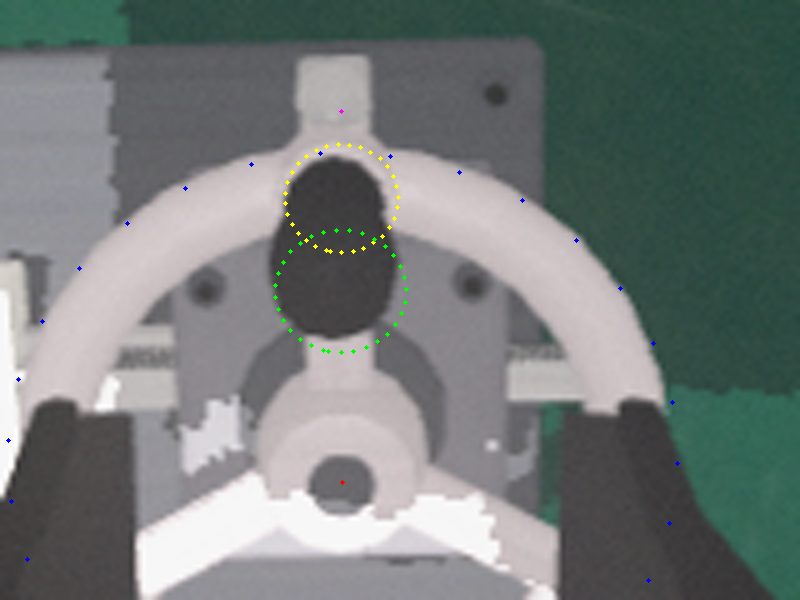

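```bash
python3 - <<'E'
from plan import *
c=loadc()
rows(lin(c,[*orb(0)[:2],.092,c[3]],30,v=.021)+[(*orb(0),c[3],30)])
print()
rows([(*orb(a),H0-90-a,30) for a in np.arange(5.5,221,5.5)])
print(loadc())
E
```

```text
[[[0, 0, 0.083, 0, 0, 0, 30], [0, 0, 0.166, 0, 0, 0, 30], [0, 0, 0.249, 0, 0, 0, 30], [0, 0, 0.332, 0, 0, 0, 30], [0, 0, 0.332, 0, 0, 0, 30]]]

[[[-0.001, 0.017, 0, 0, 0, 0.015, 30], [-0.004, 0.034, 0, 0, 0, 0.03, 30], [-0.008, 0.05, 0, 0, 0, 0.045, 30], [-0.013, 0.066, 0, 0, 0, 0.061, 30], [-0.02, 0.082, 0, 0, 0, 0.076, 30], [-0.029, 0.096, 0, 0, 0, 0.091, 30], [-0.038, 0.11, 0, 0, 0, 0.107, 30], [-0.05, 0.123, 0, 0, 0, 0.122, 30], [-0.062, 0.134, 0, 0, 0, 0.137, 30], [-0.075, 0.145, 0, 0, 0, 0.152, 30]]]
[[[-0.001, 0.017, 0, 0, 0, 0.016, 30], [-0.004, 0.034, 0, 0, 0, 0.031, 30], [-0.008, 0.05, 0, 0, 0, 0.046, 30], [-0.013, 0.066, 0, 0, 0, 0.062, 30], [-0.02, 0.081, 0, 0, 0, 0.077, 30], [-0.029, 0.096, 0, 0, 0, 0.092, 30], [-0.039, 0.109, 0, 0, 0, 0.107, 30], [-0.05, 0.122, 0, 0, 0, 0.123, 30], [-0.062, 0.134, 0, 0, 0, 0.138, 30], [-0.076, 0.144, 0, 0, 0, 0.153, 30]]]
[[[-0.001, 0.017, 0, 0, 0, 0.015, 30], [-0.003, 0.033, 0, 0, 0, 0.031, 30], [-0.007, 0.05, 0, 0, 0, 0.046, 30], [-0.013, 0.066, 0, 0, 0, 0.061, 30], [-0.02, 0.081, 0, 0, 0, 0.077, 30], [-0.028, 0.096, 0, 0, 0, 0.092, 30], [-0.038, 0.109, 0, 0, 0, 0.107, 30], [-0.049, 0.122, 0, 0, 0, 0.122, 30], [-0.062, 0.133, 0, 0, 0, 0.138, 30], [-0.075, 0.144, 0, 0, 0, 0.153, 30]]]
[[[-0.001, 0.017, 0, 0, 0, 0.015, 30], [-0.003, 0.033, 0, 0, 0, 0.031, 30], [-0.007, 0.05, 0, 0, 0, 0.046, 30], [-0.013, 0.066, 0, 0, 0, 0.061, 30], [-0.02, 0.081, 0, 0, 0, 0.076, 30], [-0.029, 0.096, 0, 0, 0, 0.092, 30], [-0.038, 0.109, 0, 0, 0, 0.107, 30], [-0.05, 0.122, 0, 0, 0, 0.122, 30], [-0.062, 0.134, 0, 0, 0, 0.137, 30], [-0.075, 0.144, 0, 0, 0, 0.153, 30]]]
[0.5688578881817047, 0.14701212997977992, 0.09200000000000004, -118.725]
```

>>> {"op": "step_arm", "data": {"motion": [[[0,0,0.083,0,0,0,30],[0,0,0.166,0,0,0,30],[0,0,0.249,0,0,0,30],[0,0,0.332,0,0,0,30],[0,0,0.332,0,0,0,30]]]}}

```text
time: 3.85
tool_pos: [0.4855, 0.1594, 0.2709]
orientation: [[-0.981, -0.196, -0.006], [-0.196, 0.981, -0.001], [0.006, 0.0, -1.0]]
contact_force: [-0.6, -0.6, -0.7]
opening: 0.03
```

>>> {"op": "step_arm", "data": {"motion": [[[-0.001,0.017,0,0,0,0.015,30],[-0.004,0.034,0,0,0,0.03,30],[-0.008,0.05,0,0,0,0.045,30],[-0.013,0.066,0,0,0,0.061,30],[-0.02,0.082,0,0,0,0.076,30],[-0.029,0.096,0,0,0,0.091,30],[-0.038,0.11,0,0,0,0.107,30],[-0.05,0.123,0,0,0,0.122,30],[-0.062,0.134,0,0,0,0.137,30],[-0.075,0.145,0,0,0,0.152,30]]]}}

```text
time: 4.85
tool_pos: [0.4985, 0.1986, 0.2748]
orientation: [[-0.724, 0.69, -0.0], [0.69, 0.724, -0.001], [-0.0, -0.0, -1.0]]
contact_force: [-1.4, -1.3, -0.7]
opening: 0.03
```

```bash
python3 - <<'E'
from h import *
np.set_printoptions(precision=4,suppress=True)
s=state();print(s['time'],s['tool_pos'],s['contact_force'],s['joints'],s['opening'])
p=shot('scene','scene2');q=shot('side','side2');v=shot('wrist','wrist3')
a=p['color'][180:300,190:350,::-1];b=q['color'][210:330,270:430,::-1]
cv2.imwrite('pics/c2.png',np.hstack([cv2.resize(x,(400,300)) for x in(a,b)]))
E
```

```text
4.85 [0.4985 0.1986 0.2748] [-1.3736 -1.312  -0.6588] [ 13.3048   8.2621 107.2531  -0.0327  64.4928 -33.0319] 0.03002213662274193
```

View pics/c2.png

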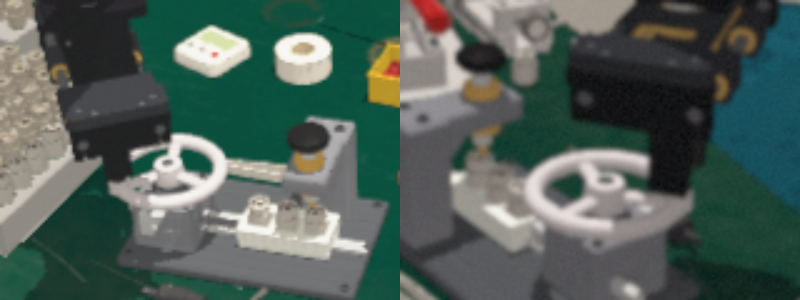

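View pics/wrist3.png

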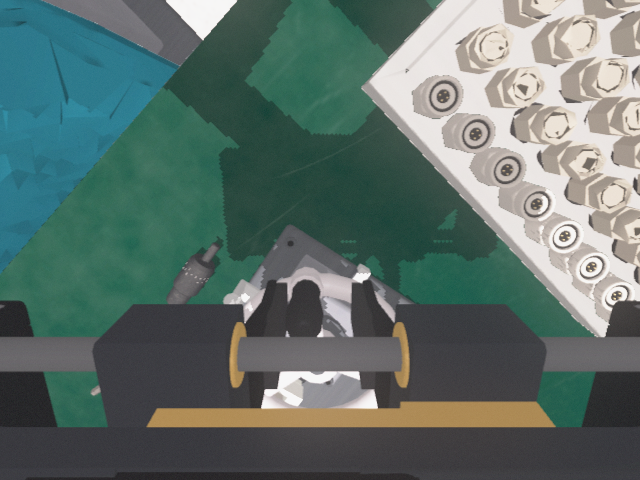

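The wheel is turning: the handle sits between the fingers at (305,300), against the trailing finger, and forces are about 2 N. I'll continue.

>>> {"op": "step_arm", "data": {"motion": [[[-0.001,0.017,0,0,0,0.016,30],[-0.004,0.034,0,0,0,0.031,30],[-0.008,0.05,0,0,0,0.046,30],[-0.013,0.066,0,0,0,0.062,30],[-0.02,0.081,0,0,0,0.077,30],[-0.029,0.096,0,0,0,0.092,30],[-0.039,0.109,0,0,0,0.107,30],[-0.05,0.122,0,0,0,0.123,30],[-0.062,0.134,0,0,0,0.138,30],[-0.076,0.144,0,0,0,0.153,30]]]}}

```text
time: 6.0
tool_pos: [0.5371, 0.2115, 0.2745]
orientation: [[0.15, 0.989, -0.0], [0.989, -0.15, 0.0], [0.0, -0.0, -1.0]]
contact_force: [-2.0, 0.9, 0.3]
opening: 0.03
```

>>> {"op": "step_arm", "data": {"motion": [[[-0.001,0.017,0,0,0,0.015,30],[-0.003,0.033,0,0,0,0.031,30],[-0.007,0.05,0,0,0,0.046,30],[-0.013,0.066,0,0,0,0.061,30],[-0.02,0.081,0,0,0,0.077,30],[-0.028,0.096,0,0,0,0.092,30],[-0.038,0.109,0,0,0,0.107,30],[-0.049,0.122,0,0,0,0.122,30],[-0.062,0.133,0,0,0,0.138,30],[-0.075,0.144,0,0,0,0.153,30]]]}}

```text
time: 7.0
tool_pos: [0.57, 0.1877, 0.2746]
orientation: [[0.896, 0.443, 0.001], [0.443, -0.896, 0.001], [0.001, -0.001, -1.0]]
contact_force: [-0.9, 0.6, 0.3]
opening: 0.0304
```

>>> {"op": "step_arm", "data": {"motion": [[[-0.001,0.017,0,0,0,0.015,30],[-0.003,0.033,0,0,0,0.031,30],[-0.007,0.05,0,0,0,0.046,30],[-0.013,0.066,0,0,0,0.061,30],[-0.02,0.081,0,0,0,0.076,30],[-0.029,0.096,0,0,0,0.092,30],[-0.038,0.109,0,0,0,0.107,30],[-0.05,0.122,0,0,0,0.122,30],[-0.062,0.134,0,0,0,0.137,30],[-0.075,0.144,0,0,0,0.153,30]]]}}

```text
time: 8.0
tool_pos: [0.5693, 0.147, 0.2747]
orientation: [[0.877, -0.481, 0.002], [-0.481, -0.877, 0.001], [0.001, -0.002, -1.0]]
contact_force: [1.3, 2.1, -1.4]
opening: 0.03
```

```bash
python3 - <<'E'
from h import *
from plan import *
np.set_printoptions(precision=4,suppress=True)
s=state();print(s['time'],s['tool_pos'],s['contact_force'],s['joints'],loadc())
v=shot('wrist','wrist4');print([ (d['conf'],w(v,d['position'])) for d in pinpoint(v,'handle_mid')[:1]],orb(220),orb(211))
E
```

```text
8.0 [0.5693 0.147  0.2747] [ 1.309   2.1476 -1.4499] [  6.7815  14.8161  99.5724   0.0479  65.5119 125.5354] [0.5688578881817047, 0.14701212997977992, 0.09200000000000004, -118.725]
[(0.9, array([0.5729, 0.1553, 0.0986]))] [np.float64(0.5688196258607991), np.float64(0.14696487546155124), 0.092] [np.float64(0.5716420791393133), np.float64(0.15326602636485698), 0.092]
```

View pics/wrist4.png

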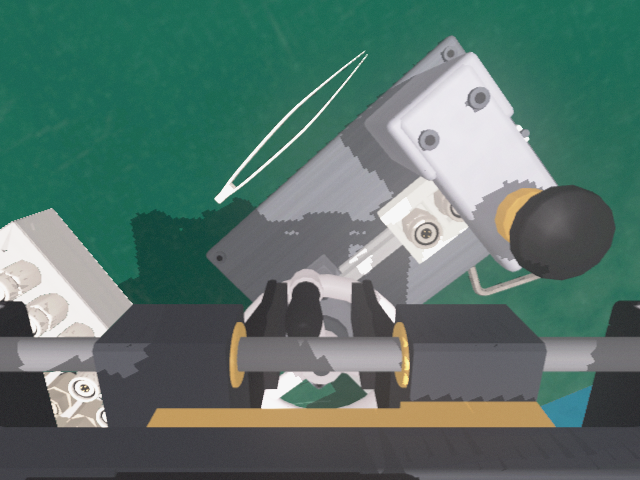

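```bash
python3 - <<'E'
from plan import *
c=loadc();o=orb(211);p2=H0-90-211+180
L=lin(c,[*o,c[3]],30)+lin([*o,c[3]],[*o[:2],.140,c[3]],30,v=.03)
c2=[*o[:2],.140,c[3]]
L+=lin(c2,[*o[:2],.140,p2],30,w=8)
L+=lin([*o[:2],.140,p2],[*o,p2],30,v=.022)
rows(L); print()
rows([(*orb(a),H0+90-a,30) for a in np.linspace(211,362,29)[1:]])
print(loadc())
E
```

```text
[[[-0.002, -0.027, 0, 0, 0, 0, 30], [-0.002, -0.027, -0.096, 0, 0, 0, 30], [-0.002, -0.027, -0.192, 0, 0, 0, 30], [-0.002, -0.027, -0.192, 0, 0, -0.022, 30], [-0.002, -0.027, -0.192, 0, 0, -0.044, 30], [-0.002, -0.027, -0.192, 0, 0, -0.066, 30], [-0.002, -0.027, -0.192, 0, 0, -0.088, 30], [-0.002, -0.027, -0.192, 0, 0, -0.109, 30], [-0.002, -0.027, -0.192, 0, 0, -0.131, 30], [-0.002, -0.027, -0.192, 0, 0, -0.153, 30]]]
[[[0, 0, 0, 0, 0, -0.022, 30], [0, 0, 0, 0, 0, -0.044, 30], [0, 0, 0, 0, 0, -0.066, 30], [0, 0, 0, 0, 0, -0.088, 30], [0, 0, 0, 0, 0, -0.11, 30], [0, 0, 0, 0, 0, -0.132, 30], [0, 0, 0, 0, 0, -0.153, 30], [0, 0, 0, 0, 0, -0.175, 30], [0, 0, 0, 0, 0, -0.197, 30], [0, 0, 0, 0, 0, -0.219, 30]]]
[[[0, 0, 0, 0, 0, -0.022, 30], [0, 0, 0, 0, 0, -0.044, 30], [0, 0, 0, 0, 0, -0.066, 30], [0, 0, 0, 0, 0, -0.088, 30], [0, 0, 0, 0, 0, -0.109, 30], [0, 0, 0, 0, 0, -0.131, 30], [0, 0, 0, 0, 0, -0.153, 30], [0, 0, 0.064, 0, 0, -0.153, 30], [0, 0, 0.128, 0, 0, -0.153, 30], [0, 0, 0.192, 0, 0, -0.153, 30]]]

[[[0.001, -0.016, 0, 0, 0, 0.015, 30], [0.003, -0.033, 0, 0, 0, 0.03, 30], [0.0
[... 321 characters left out ...]
30], [0.003, -0.033, 0, 0, 0, 0.029, 30], [0.007, -0.049, 0, 0, 0, 0.044, 30], [0.012, -0.065, 0, 0, 0, 0.059, 30], [0.019, -0.08, 0, 0, 0, 0.074, 30], [0.027, -0.095, 0, 0, 0, 0.089, 30], [0.037, -0.108, 0, 0, 0, 0.104, 30], [0.047, -0.121, 0, 0, 0, 0.119, 30], [0.059, -0.132, 0, 0, 0, 0.134, 30], [0.072, -0.143, 0, 0, 0, 0.149, 30]]]
[[[0.001, -0.016, 0, 0, 0, 0.015, 30], [0.003, -0.033, 0, 0, 0, 0.03, 30], [0.007, -0.049, 0, 0, 0, 0.045, 30], [0.013, -0.065, 0, 0, 0, 0.06, 30], [0.02, -0.08, 0, 0, 0, 0.075, 30], [0.028, -0.094, 0, 0, 0, 0.09, 30], [0.037, -0.108, 0, 0, 0, 0.105, 30], [0.048, -0.12, 0, 0, 0, 0.12, 30]]]
[0.48681547168896966, 0.160833858789752, 0.09200000000000004, -80.565]
```

>>> {"op": "step_arm", "data": {"motion": [[[-0.002,-0.027,0,0,0,0,30],[-0.002,-0.027,-0.096,0,0,0,30],[-0.002,-0.027,-0.192,0,0,0,30],[-0.002,-0.027,-0.192,0,0,-0.022,30],[-0.002,-0.027,-0.192,0,0,-0.044,30],[-0.002,-0.027,-0.192,0,0,-0.066,30],[-0.002,-0.027,-0.192,0,0,-0.088,30],[-0.002,-0.027,-0.192,0,0,-0.109,30],[-0.002,-0.027,-0.192,0,0,-0.131,30],[-0.002,-0.027,-0.192,0,0,-0.153,30]]]}}

```text
time: 9.1
tool_pos: [0.5722, 0.1534, 0.322]
orientation: [[0.892, 0.453, 0.0], [0.453, -0.892, 0.0], [0.0, 0.0, -1.0]]
contact_force: [-0.0, 0.2, 0.6]
opening: 0.0304
```

>>> {"op": "step_arm", "data": {"motion": [[[0,0,0,0,0,-0.022,30],[0,0,0,0,0,-0.044,30],[0,0,0,0,0,-0.066,30],[0,0,0,0,0,-0.088,30],[0,0,0,0,0,-0.11,30],[0,0,0,0,0,-0.132,30],[0,0,0,0,0,-0.153,30],[0,0,0,0,0,-0.175,30],[0,0,0,0,0,-0.197,30],[0,0,0,0,0,-0.219,30]]]}}

```text
time: 10.1
tool_pos: [0.5722, 0.1534, 0.322]
orientation: [[-0.271, 0.962, 0.0], [0.962, 0.271, 0.0], [-0.0, 0.0, -1.0]]
contact_force: [0.4, -0.6, 0.2]
opening: 0.0301
```

>>> {"op": "step_arm", "data": {"motion": [[[0,0,0,0,0,-0.022,30],[0,0,0,0,0,-0.044,30],[0,0,0,0,0,-0.066,30],[0,0,0,0,0,-0.088,30],[0,0,0,0,0,-0.109,30],[0,0,0,0,0,-0.131,30],[0,0,0,0,0,-0.153,30],[0,0,0.064,0,0,-0.153,30],[0,0,0.128,0,0,-0.153,30],[0,0,0.192,0,0,-0.153,30]]]}}

```text
time: 11.1
tool_pos: [0.5715, 0.153, 0.2715]
orientation: [[-0.941, 0.339, -0.002], [0.339, 0.941, -0.0], [0.001, -0.001, -1.0]]
contact_force: [-0.4, -0.0, -0.2]
opening: 0.0299
```

```bash
python3 - <<'E'
from h import *
from plan import *
np.set_printoptions(precision=4,suppress=True)
s=state();print(s['time'],s['tool_pos'],s['contact_force'],s['joints'],s['orientation'][:,1])
v=shot('wrist','wrist5');print([ (d['conf'],w(v,d['position'])) for d in pinpoint(v,'handle_mid')[:1]])
E
```

```text
11.1 [0.5715 0.153  0.2715] [-0.3624 -0.0364 -0.2461] [  7.3492  15.5616  99.0336  -0.0006  65.4936 -62.8404] [ 0.3389  0.9408 -0.0007]
[(0.68, array([0.5694, 0.1522, 0.1008]))]
```

View pics/wrist5.png

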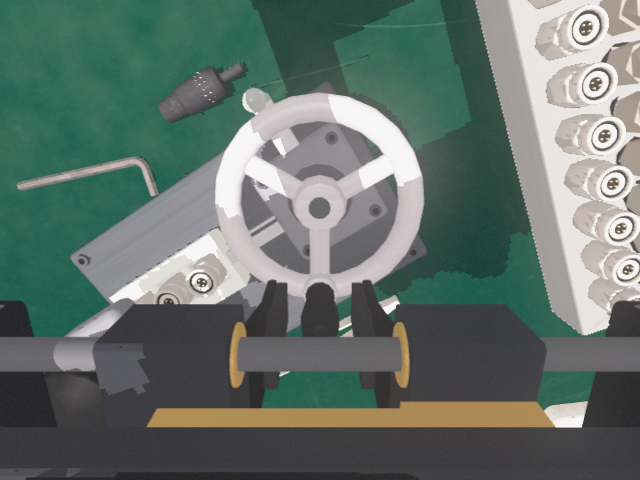

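The handle is centred between the fingers at (320,305), with no contact force. I'll carry on with the second part of the turn.

>>> {"op": "step_arm", "data": {"motion": [[[0.001,-0.016,0,0,0,0.015,30],[0.003,-0.033,0,0,0,0.03,30],[0.007,-0.049,0,0,0,0.045,30],[0.012,-0.064,0,0,0,0.06,30],[0.019,-0.08,0,0,0,0.075,30],[0.027,-0.094,0,0,0,0.09,30],[0.037,-0.107,0,0,0,0.105,30],[0.048,-0.12,0,0,0,0.12,30],[0.059,-0.132,0,0,0,0.135,30],[0.072,-0.142,0,0,0,0.15,30]]]}}

```text
time: 12.2
tool_pos: [0.5432, 0.1254, 0.2737]
orientation: [[-0.276, 0.961, 0.001], [0.961, 0.276, 0.0], [-0.0, 0.001, -1.0]]
contact_force: [2.6, 1.1, -1.7]
opening: 0.0298
```

>>> {"op": "step_arm", "data": {"motion": [[[0.001,-0.017,0,0,0,0.015,30],[0.003,-0.033,0,0,0,0.029,30],[0.007,-0.049,0,0,0,0.044,30],[0.012,-0.065,0,0,0,0.059,30],[0.019,-0.08,0,0,0,0.074,30],[0.027,-0.095,0,0,0,0.089,30],[0.037,-0.108,0,0,0,0.104,30],[0.047,-0.121,0,0,0,0.119,30],[0.059,-0.132,0,0,0,0.134,30],[0.072,-0.143,0,0,0,0.149,30]]]}}

```text
time: 13.2
tool_pos: [0.5038, 0.1326, 0.2736]
orientation: [[0.611, 0.792, 0.001], [0.792, -0.611, -0.0], [-0.0, 0.001, -1.0]]
contact_force: [1.2, -0.2, -1.8]
opening: 0.03
```

>>> {"op": "step_arm", "data": {"motion": [[[0.001,-0.016,0,0,0,0.015,30],[0.003,-0.033,0,0,0,0.03,30],[0.007,-0.049,0,0,0,0.045,30],[0.013,-0.065,0,0,0,0.06,30],[0.02,-0.08,0,0,0,0.075,30],[0.028,-0.094,0,0,0,0.09,30],[0.037,-0.108,0,0,0,0.105,30],[0.048,-0.12,0,0,0,0.12,30],[0.048,-0.12,0,0,0,0.12,30]]]}}

```text
time: 14.1
tool_pos: [0.4871, 0.1606, 0.2736]
orientation: [[0.987, 0.163, -0.0], [0.163, -0.987, -0.0], [-0.0, 0.0, -1.0]]
contact_force: [-0.2, 0.1, -0.2]
opening: 0.03
```

```bash
cat > look.py <<'E'
from h import *
from plan import *
import sys
np.set_printoptions(precision=4,suppress=True)
n=sys.argv[1]
s=state();print(s['time'],s['tool_pos'],s['contact_force'],s['joints'][5],s['opening'],loadc())
v=shot('wrist','w_'+n);p=shot('scene','s_'+n);q=shot('side','d_'+n)
for cam in (v,p,q):
    for l in ('handle_mid','wheel_hub'):
        for d in pinpoint(cam,l)[:1]:
            x=w(cam,d['position']);a=np.degrees(np.arctan2(*(x[:2]-hub)[::-1]));print(l,d['conf'],x,'theta',(H0-a+180)%360-180 if l=='handle_mid' else '')
S=4;x0,y0=240,190
im=cv2.resize(v['color'][y0:y0+150,x0:x0+170,::-1],None,fx=S,fy=S,interpolation=cv2.INTER_CUBIC)
def dot(X,c):
    u=(pr(v,X)-[x0,y0]+.5)*S;cv2.circle(im,tuple(int(k) for k in u),2,c,-1)
for a in np.arange(0,6.3,.2):
    e=np.array([np.cos(a),np.sin(a)]);h0=np.array(orb(0)[:2])
    dot([*(h0+.008*e),.1185],(0,255,0));dot([*(h0+.0075*e),.0815],(0,255,255));dot([*(hub+.05*e),.079],(255,0,0))
dot([*hub,.082],(0,0,255));dot([*(R@[-.0635,.068]+t),.077],(255,0,255))
cv2.imwrite('pics/wz_%s.png'%n,im)
a=p['color'][190:300,220:350,::-1];b=q['color'][210:330,270:430,::-1]
cv2.imwrite('pics/sd_%s.png'%n,np.hstack([cv2.resize(x,(400,320)) for x in(a,b)]))
E
python3 look.py 1
```

```text
14.1 [0.4871 0.1606 0.2736] [-0.2159  0.0599 -0.203 ] 90.07120889428623 0.029966198128522314 [0.48681547168896966, 0.160833858789752, 0.09200000000000004, -80.565]
handle_mid 0.7 [0.4883 0.1589 0.0989] theta -0.9712733090523216
wheel_hub 0.76 [0.5265 0.1692 0.082 ] theta 
handle_mid 0.58 [0.4889 0.1541 0.1016] theta -7.330938561677954
wheel_hub 0.72 [0.5269 0.1687 0.0815] theta 
handle_mid 0.75 [0.4887 0.1597 0.0964] theta -0.011861609773859527
wheel_hub 0.63 [0.5287 0.1641 0.0828] theta
```

View pics/wz_1.png

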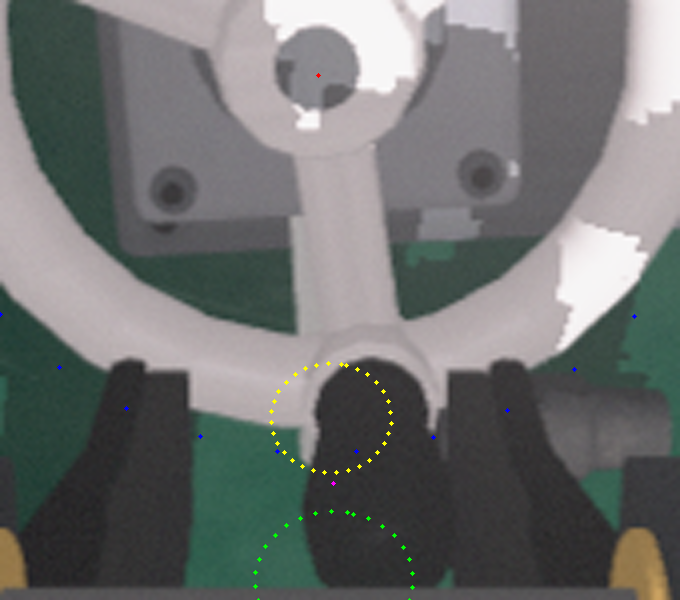

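View pics/sd_1.png

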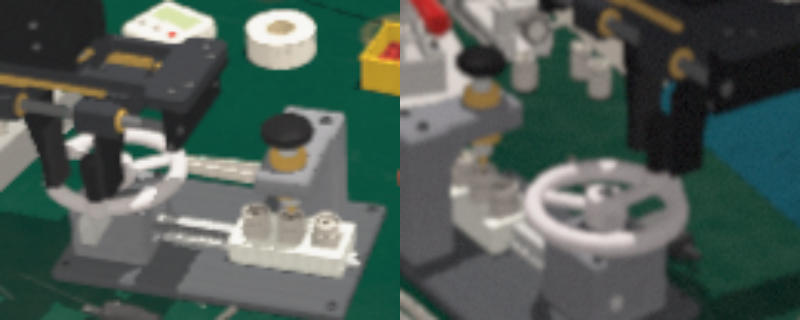

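Measured in the wrist view, the handle stands about 4.2 mm (5.5°) short of its start position relative to the pointer. I'll finish that gently, back off, lift, and compare against the initial images.

```bash
python3 - <<'E'
from plan import *
rows([(*orb(a),H0+90-a,30) for a in (363.5,365,366.5,367.5,367.5)])
rows([(*orb(a),H0+90-a,30) for a in (364,360)]+lin([*orb(360),H0-270],[*orb(360)[:2],.165,H0-270],30,v=.025))
c=loadc()
L=lin(c,[*btn,.165,c[3]],0,v=.03)
rows(L);print(loadc())
E
```

```text
[[[0, -0.005, 0, 0, 0, 0.004, 30], [0, -0.009, 0, 0, 0, 0.009, 30], [0, -0.014, 0, 0, 0, 0.013, 30], [0.001, -0.017, 0, 0, 0, 0.015, 30], [0.001, -0.017, 0, 0, 0, 0.015, 30]]]
[[[0, 0.011, 0, 0, 0, -0.009, 30], [0.001, 0.023, 0, 0, 0, -0.02, 30], [0.001, 0.023, -0.097, 0, 0, -0.02, 30], [0.001, 0.023, -0.195, 0, 0, -0.02, 30], [0.001, 0.023, -0.292, 0, 0, -0.02, 30]]]
[[[0.042, 0.098, 0, 0, 0, 0, 0], [0.084, 0.197, 0, 0, 0, 0, 0], [0.126, 0.295, 0, 0, 0, 0, 0], [0.167, 0.393, 0, 0, 0, 0, 0], [0.209, 0.491, 0, 0, 0, 0, 0]]]
[0.5621838926987532, 0.049131586433098895, 0.16500000000000004, -78.765]
```

>>> {"op": "step_arm", "data": {"motion": [[[0,-0.005,0,0,0,0.004,30],[0,-0.009,0,0,0,0.009,30],[0,-0.014,0,0,0,0.013,30],[0.001,-0.017,0,0,0,0.015,30],[0.001,-0.017,0,0,0,0.015,30]]]}}

```text
time: 15.05
tool_pos: [0.4867, 0.1648, 0.2737]
orientation: [[0.998, 0.07, -0.0], [0.07, -0.998, -0.0], [-0.0, 0.0, -1.0]]
contact_force: [0.4, -2.3, -0.5]
opening: 0.0305
```

>>> {"op": "step_arm", "data": {"motion": [[[0,0.011,0,0,0,-0.009,30],[0.001,0.023,0,0,0,-0.02,30],[0.001,0.023,-0.097,0,0,-0.02,30],[0.001,0.023,-0.195,0,0,-0.02,30],[0.001,0.023,-0.292,0,0,-0.02,30]]]}}

```text
time: 15.55
tool_pos: [0.4872, 0.1591, 0.3474]
orientation: [[0.981, 0.195, -0.001], [0.195, -0.981, 0.0], [-0.0, -0.001, -1.0]]
contact_force: [0.3, 0.3, -1.1]
opening: 0.0301
```

>>> {"op": "step_arm", "data": {"motion": [[[0.042,0.098,0,0,0,0,0],[0.084,0.197,0,0,0,0,0],[0.126,0.295,0,0,0,0,0],[0.167,0.393,0,0,0,0,0],[0.209,0.491,0,0,0,0,0],[0.209,0.491,0,0,0,0,0]]]}}

```text
time: 16.15
tool_pos: [0.5638, 0.0466, 0.3468]
orientation: [[0.981, 0.192, 0.001], [0.192, -0.981, -0.001], [0.001, 0.001, -1.0]]
contact_force: [0.5, 0.5, -0.1]
opening: 0.0003
```

```bash
cat > cmp.py <<'E'
from h import *
from plan import *
import sys
np.set_printoptions(precision=4,suppress=True)
n=sys.argv[1]
s=state();print(s['time'],s['tool_pos'],s['contact_force'],s['opening'],loadc())
T=[]
for cam in ('scene','side'):
    p=shot(cam,cam+'_'+n);i0=cv2.imread('pics/%s0.png'%cam).astype(np.float32);i1=p['color'][:,:,::-1].astype(np.float32)
    e=[pr(p,[*orb(a)[:2],.1]) for a in (-5,0,5)];g=(e[2]-e[0])/10;print(cam,'px per deg',g)
    u=e[1];x,y=int(u[0]),int(u[1]);r=9
    # dark centroid of the handle
    for im in (i0,i1):
        c=im[y-14:y+15,x-10:x+11].mean(2);wt=np.clip(75-c,0,None);yy,xx=np.mgrid[0:29,0:21];print('dark centroid',(wt*xx).sum()/wt.sum()+x-10,(wt*yy).sum()/wt.sum()+y-14,wt.sum())
    t=i0[y-11:y+12,x-7:x+8].astype(np.uint8);sr=i1[y-17:y+18,x-14:x+15].astype(np.uint8)
    m=cv2.matchTemplate(sr,t,cv2.TM_CCOEFF_NORMED);_,v,_,l=cv2.minMaxLoc(m);print('shift',l[0]-7,l[1]-6,v)
    T.append(np.hstack([cv2.resize(k[y-40:y+60,x-40:x+60],(400,400),interpolation=cv2.INTER_CUBIC) for k in (i0,i1)]))
    cv2.imwrite('pics/cmp_%s_%s.png'%(cam,n),T[-1])
v=shot('wrist','wrist_'+n)
E
python3 cmp.py a
```

```text
16.15 [0.5638 0.0466 0.3468] [ 0.4575  0.5034 -0.0916] 0.0002956676561169752 [0.5621838926987532, 0.049131586433098895, 0.16500000000000004, -78.765]
scene px per deg [-0.3499 -0.0566]
dark centroid 245.9554699190775 250.20406778081542 4933.0
dark centroid 246.05387932678747 250.53160919141618 5104.0
shift 0 0 0.9392972588539124
side px per deg [0.3199 0.1829]
dark centroid 374.2910641101147 261.95987122634364 19778.0
dark centroid 374.25553356173134 262.1051345532989 17799.334
shift 0 0 0.985719621181488[ WARN:0@2.418] global loadsave.cpp:1063 imwrite_ Unsupported depth image for selected encoder is fallbacked to CV_8U.
```

View pics/cmp_scene_a.png

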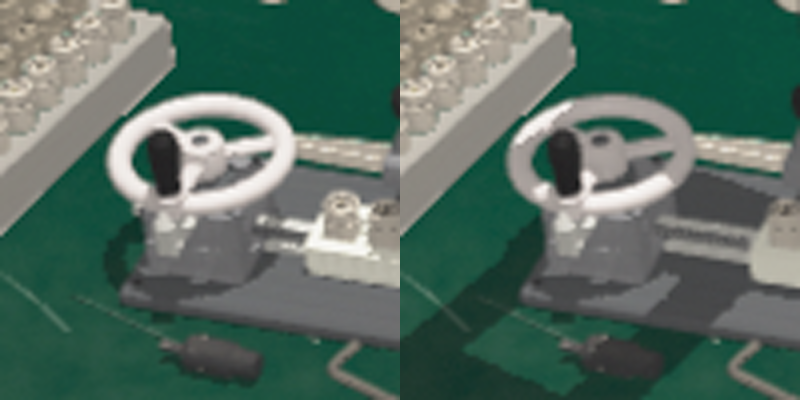

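View pics/cmp_side_a.png

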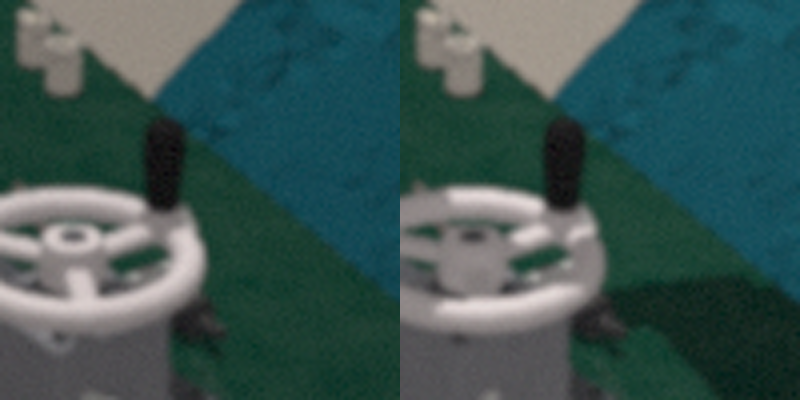

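View pics/wrist_a.png

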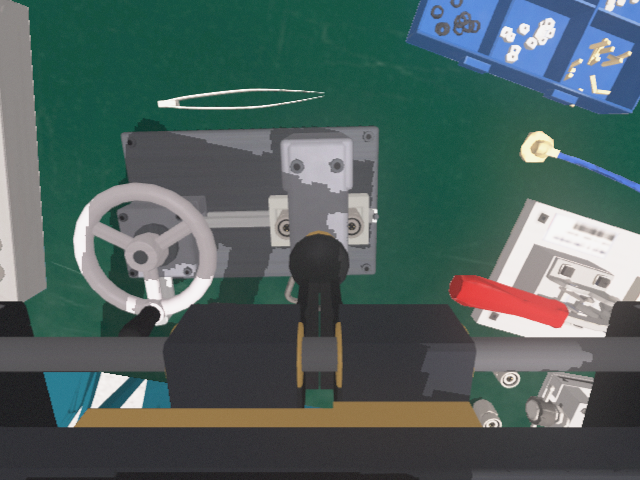

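```bash
python3 - <<'E'
from h import *
from plan import *
np.set_printoptions(precision=2,suppress=True)
p=get_image('wrist');im=p['color'][:,:,::-1].copy();S=4;x0,y0=60,170
im=cv2.resize(im[y0:y0+150,x0:x0+170],None,fx=S,fy=S,interpolation=cv2.INTER_CUBIC)
def dot(X,c):
    u=(pr(p,X)-[x0,y0]+.5)*S;cv2.circle(im,tuple(int(k) for k in u),2,c,-1)
dot([*hub,.082],(0,0,255))
for th_,c in ((0,(0,255,0)),(-5,(255,0,0)),(5,(0,255,255))):
  for r in (.02,.03,.036): dot([*orb(th_,rad=r)[:2],.079],c)
cv2.imwrite('pics/wsp.png',im)
q=pr(p,[*btn,.13]);print(q)
b=spot_in(p,'probe_button');print([(d['conf'],w(p,d['position'])*1000) for d in b[:1]]);b=pinpoint(p,'probe_button');print([(d['conf'],w(p,d['position'])*1000) for d in b[:1]],btn*1000)
m=trace(p,'probe_button')[0]['mask'];print(np.argwhere(m).min(0),np.argwhere(m).max(0))
for a in np.arange(0,6.28,.785): print(pr(p,[btn[0]+.018*np.cos(a),btn[1]+.018*np.sin(a),.126]),end=' ')
E
```

```text
[320.16 274.3 ]
[(0.72, array([568.46,  50.07, 127.75]))]
[(0.72, array([559.94,  78.32,  16.65]))] [562.29  49.04]
[233 290] [282 350]
[326.45 242.07] [302.19 246.67] [288.97 265.79] [294.2  287.56] [314.09 299.53] [337.32 295.37] [351.   277.23] [346.85 255.06]
```

View pics/wsp.png

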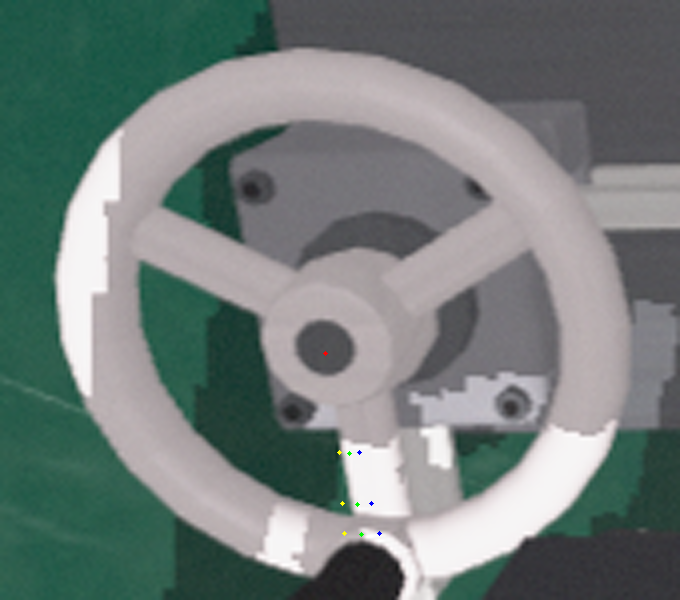

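```bash
python3 - <<'E'
import cv2,numpy as np
from scipy.optimize import minimize
for cam,(x0,x1,y0,y1),g in (('scene',(238,254,238,262),(-.35,-.057)),('side',(366,383,247,270),(.32,.183))):
    a=cv2.imread(f'pics/{cam}0.png').mean(2).astype(np.float32);b=cv2.imread(f'pics/{cam}_a.png').mean(2).astype(np.float32)
    # binary dark edge: per-row subpixel columns at threshold
    for im in (a,b):
        o=[]
        for y in range(y0+3,y1-5):
            wt=np.clip(90-im[y,x0:x1],0,60);o.append((wt*np.arange(x0,x1)).sum()/wt.sum() if wt.sum()>100 else np.nan)
        print(cam,np.round(o,2),np.nanmedian(o))
    M=np.eye(2,3,dtype=np.float32)
    ta=np.clip(a,0,90)[y0:y1,x0:x1];tb=np.clip(b,0,90)[y0:y1,x0:x1]
    try: cc,M=cv2.findTransformECC(ta,tb,M,cv2.MOTION_TRANSLATION);print('ecc',cc,M[:,2],'deg',M[:,2]@g/np.dot(g,g))
    except Exception as e: print(e)
E
```

```text
scene [   nan    nan 247.09 246.52 246.5  246.07 246.08 245.97 245.69 245.62
 245.87 246.1  246.49 246.85 248.1  248.66] 246.29310552866966
scene [   nan    nan 247.23 246.87 246.48 246.31 246.14 246.14 245.86 245.75
 245.98 246.23 246.4  246.96 248.24 248.6 ] 246.35804196681966
ecc 0.9819506458755035 [0.13706528 0.02756301] deg -0.39399071329798857
side [373.31 373.4  373.6  373.88 373.99 373.92 373.85 374.04 374.1  374.16
 374.24 374.19 374.18 374.01 374.1 ] 374.00602934157786
side [373.24 373.39 373.45 373.76 373.8  373.91 373.93 374.02 374.26 374.2
 374.2  374.25 374.23 374.19 374.14] 374.0167862286468
ecc 0.9970657791960899 [-0.01067728  0.04837486] deg 0.04000229064368116
```

>>> {"op": "step_arm", "data": {"motion": [[[0.009,0.004,0.04,0,0,0,0],[0.009,0.004,0.09,0,0,0,0],[0.009,0.004,0.12,0,0,0,0],[0.009,0.004,0.132,0,0,0,0],[0.009,0.004,0.14,0,0,0,0],[0.009,0.004,0.148,0,0,0,0],[0.009,0.004,0.156,0,0,0,0],[0.009,0.004,0.164,0,0,0,0],[0.009,0.004,0.172,0,0,0,0]]]}}

```text
time: 17.4
tool_pos: [0.565, 0.0482, 0.3042]
orientation: [[0.981, 0.195, 0.001], [0.195, -0.981, -0.0], [0.001, 0.0, -1.0]]
contact_force: [-2.2, -0.5, 4.1]
opening: 0.0006
```

```bash
python3 - <<'E'
from h import *
np.set_printoptions(precision=4,suppress=True)
s=state();print(s['time'],s['tool_pos'],s['contact_force'],s['moment'])
p=shot('scene','press1');q=shot('side','press1d')
a=p['color'][200:290,260:380,::-1];b=q['color'][210:300,260:380,::-1]
cv2.imwrite('pics/pr1.png',np.hstack([cv2.resize(x,(400,300),interpolation=cv2.INTER_CUBIC) for x in(a,b)]))
E
```

```text
17.4 [0.565  0.0482 0.3042] [-2.1557 -0.4944  4.0658] [-0.0009  0.5603  0.0303]
```

View pics/pr1.png

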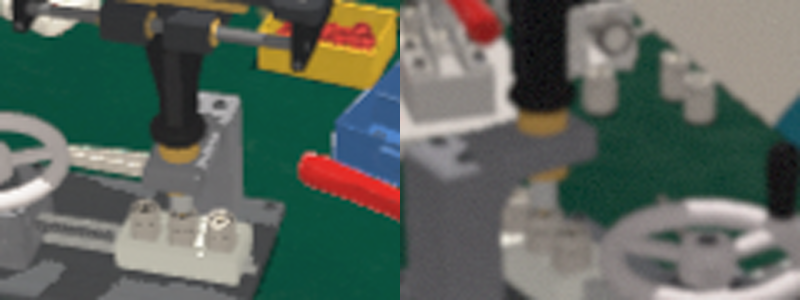

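The fingers are on the button, the probe is down about 8 mm, and the middle cell is under the pin. I'll continue to the stop.

>>> {"op": "step_arm", "data": {"motion": [[[0,0,0.005,0,0,0,0],[0,0,0.01,0,0,0,0],[0,0,0.012,0,0,0,0]]]}}

```text
time: 17.8
tool_pos: [0.5651, 0.0482, 0.3022]
orientation: [[0.981, 0.195, 0.001], [0.195, -0.981, -0.0], [0.001, 0.0, -1.0]]
contact_force: [-5.6, -0.3, 12.6]
opening: 0.0004
```

>>> {"op": "step_arm", "data": {"motion": [[[0,0,0.002,0,0,0,0],[0,0,0.004,0,0,0,0],[0,0,0.004,0,0,0,0]]]}}

```text
time: 18.1
tool_pos: [0.5651, 0.0482, 0.3021]
orientation: [[0.981, 0.195, 0.001], [0.195, -0.981, -0.0], [0.001, 0.0, -1.0]]
contact_force: [-7.2, -0.5, 17.0]
opening: 0.0005
```

At the stop: the tip is at z 0.120 and the force rises without further travel. I'll hold.

>>> {"op": "step_arm", "data": {"motion": [[[0,0,0,0,0,0,0],[0,0,0,0,0,0,0],[0,0,0,0,0,0,0],[0,0,0,0,0,0,0],[0,0,0,0,0,0,0],[0,0,0,0,0,0,0],[0,0,0,0,0,0,0],[0,0,0,0,0,0,0],[0,0,0,0,0,0,0],[0,0,0,0,0,0,0]]]}}

```text
time: 19.1
tool_pos: [0.5651, 0.0482, 0.3021]
orientation: [[0.981, 0.195, 0.001], [0.195, -0.981, -0.0], [0.001, 0.0, -1.0]]
contact_force: [-8.2, 0.4, 15.8]
opening: 0.0006
```

```bash
python3 - <<'E'
from h import *
np.set_printoptions(precision=4,suppress=True)
s=state();print(s['time'],s['tool_pos'],s['contact_force'],s['moment'])
p=shot('scene','press2')
E
```

```text
19.1 [0.5651 0.0482 0.3021] [-8.1982  0.3993 15.7969] [-0.0569  1.6138 -0.0625]
```

>>> {"op": "step_arm", "data": {"motion": [[[0,0,0,0,0,0,0],[0,0,0,0,0,0,0],[0,0,0,0,0,0,0],[0,0,0,0,0,0,0],[0,0,0,0,0,0,0],[0,0,0,0,0,0,0]]]}}

```text
time: 19.75
tool_pos: [0.5651, 0.0482, 0.3021]
orientation: [[0.981, 0.195, 0.001], [0.195, -0.981, -0.0], [0.001, 0.0, -1.0]]
contact_force: [-7.3, 0.4, 16.9]
opening: 0.0003
```

>>> {"op": "step_arm", "data": {"motion": [[[0,0,-0.03,0,0,0,0],[0,0,-0.06,0,0,0,0],[0,0,-0.1,0,0,0,0],[0,0,-0.17,0,0,0,0],[0,0,-0.26,0,0,0,0],[0,0,-0.36,0,0,0,0],[0,0,-0.46,0,0,0,0],[0,0,-0.46,0,0,0,0]]]}}

```text
time: 20.55
tool_pos: [0.5659, 0.0482, 0.4193]
orientation: [[0.981, 0.195, 0.007], [0.195, -0.981, -0.0], [0.007, 0.002, -1.0]]
contact_force: [0.9, -0.5, -0.6]
opening: -0.0003
```

```bash
python3 cmp.py b 2>/dev/null; python3 - <<'E'
from h import *
p=cv2.imread('pics/scene_b.png')[190:310,200:360];q=cv2.imread('pics/side_b.png')[210:330,240:400]
cv2.imwrite('pics/fin.png',np.hstack([cv2.resize(x,(400,300),interpolation=cv2.INTER_CUBIC) for x in(p,q)]))
E
```

```text
20.55 [0.5659 0.0482 0.4193] [ 0.8769 -0.5203 -0.5727] -0.0002654716818255667 [0.5621838926987532, 0.049131586433098895, 0.16500000000000004, -78.765]
scene px per deg [-0.3499 -0.0566]
dark centroid 245.9554699190775 250.20406778081542 4933.0
dark centroid 245.871322581302 250.6610539647449 5245.6665
shift 0 0 0.930290937423706
side px per deg [0.3199 0.1829]
dark centroid 374.2910641101147 261.95987122634364 19778.0
dark centroid 374.22343067798266 262.074440087526 18113.0
shift 0 0 0.9837921857833862
```

View pics/fin.png

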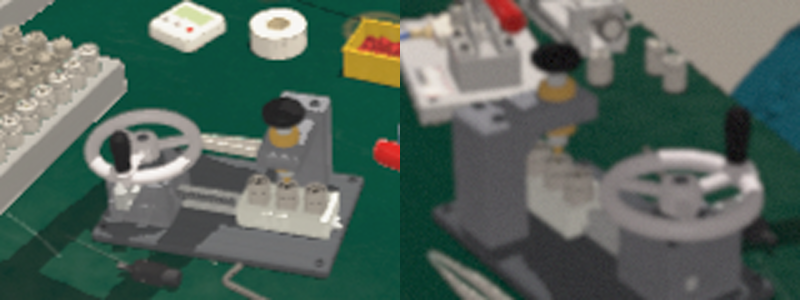

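View pics/wrist_b.png

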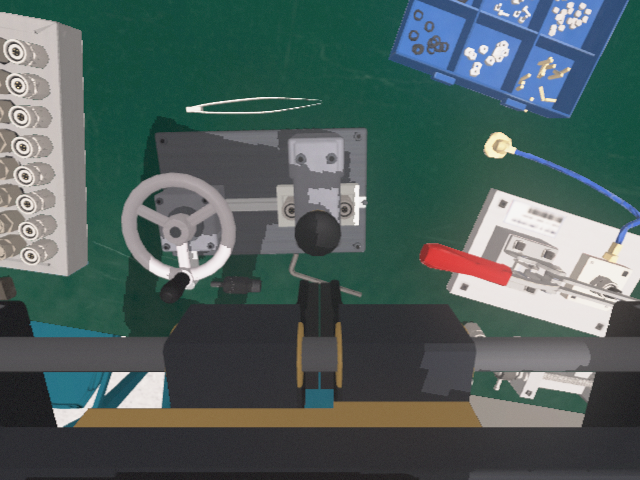

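The button is up again and clear of the fingers, the handle is at the pointer, and the outer cells sit evenly either side of the probe arm at (292,210) and (345,210). I'm handing in.

```bash
python3 -c "
from workcell import *
print(close_job(),state()['time'])"
```

```text
the job is handed in; nothing more can be done
the job is handed in; nothing more can be done
```

I turned the hand wheel one full turn clockwise, so the next cell is under the probe. I then pressed the button to its stop for about two seconds, released it and handed the job in.

- **Wheel:** The open fingertips pushed the handle round in two stages. Between stages I lifted them over the handle, clear of it, to turn the gripper back. The contact force was never above about 3 N in any reading.
- **Handle position:** Comparing the scene and side images before and after puts the handle within about 0.5° of its start at the pointer.
- **Carrier:** The middle cell is under the probe, with the other two evenly on either side.
- **Button:** Pressing stopped at 10 mm, with the fingertips at 120 mm height. The force was about 17 N, more than the 6 N needed, plus 5–8 N sideways. The last images show the button back up, nothing touched by the robot and about 0 N contact force.
- **Loose parts:** The loose parts near the jig look unmoved in the last images.
- **Disagreeing checks:** One scene-camera network reading was 6° off the other readings during the turn. The spoke in one wrist view also seemed a few degrees off, which I put down mostly to perspective. One network point for the button was clearly wrong, and I ignored it.

The job was finished at about 20.7 s of the 54 s allowed.

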